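Lift the test rings off the nest with the T-foot pin

ROBOT

A 7-joint arm with a two-finger parallel gripper is mounted at the origin on a cart in front of the work surface, level with it; the furniture and walls round the work are solid. World frame = base frame: x ahead of the robot, y to its left, z up, the work surface at z = 0. Lengths are in mm, angles in rad, forces in N, time in s.
With the tool pointing down it reaches from about 400 to 875 mm from the base axis. Payload 6.5 kg.
Tool frame: the origin (TCP) lies on the centre line of the jaws, within the pads' length; the fingertips stand 11 mm ahead of it and the grasp point (between the pads) lies 8 mm behind it; z points along the fingers, y is the line along which they close (so a half turn about z gives the same grasp; the last joint's range is limited). The gripper opens to 85 mm and grips with 20 to 120 N. Pads are 22 mm wide; open, the fingers measure 114 mm over their backs; the gripper's body (76 mm by 85 mm) begins 54 mm behind the grasp point. The pads swing forward as they close: fully open they stand 13 mm farther back than shut.
Start: joints at [1.223, 0.536, -0.004, 1.538, 0.003, 1.067, -0.071], TCP at [180.751, -624.355, 242.29] pointing down, gripper open.
Joint ranges: [-2.7, 2.7], [-0.37, 2.16], [-1.27, 1.26], [0.24, 2.4], [-1.31, 4.45], [0.19, 1.91], [-2.76, 2.76]. Speed limits (rad/s): [2.39, 2.39, 3.14, 3.14, 3.14, 3.14, 3.14].

INTERFACE

Orientations are given as [roll, pitch, yaw] about the fixed x, y, z axes, in that order (R = Rz(yaw) Ry(pitch) Rx(roll)).
In Python, from station import robot gives the robot as it stands. The module is installed in compiled form; this text tells all that it offers.
- The arm moves only by the shell command python3 -m crank 'ROWS' [FORCE]. ROWS is a JSON object whose one key "deltas" holds a list of rows, each a list of 3 entries, a list of its own where there are three numbers: the shift along the tool's x, y, z in mm, then the turn, a rotation vector about the tool's x, y, z in degrees, then the closure, from -1 (fully open) to 1 (shut). A call has 1 to 8 rows; each row shifts and turns the commanded pose from where the row before left it, along the tool's axes as they then stand; what a row does not reach is not made up. A row lasts 1/12 s, in which the tool goes at most 41.7 mm and 7.16 degrees, less where a joint would pass 70% of its speed; a pose out of reach is approached as far as the arm can. A call is refused whole if a number of a shift passes 41.7 or a number of a turn 7.16, either way. A call with a gripper value outside its range is refused whole. The fingers move at their own pace and stop on an object; FORCE is the grip in N (left out, the last holds). Time passes only in rows, so rows that do not move let the fingers close. It gives the time, the measured TCP pose, the force, the opening and the grip force at its end, in the units of the state.
- robot.read_state(): the state, without advancing time (a new reading comes with each control period).
- robot.read_camera(name): name is "scene" or "top" or "wrist"; returns (picture, depth): 480x640x3 uint8, red, green, blue; 480x640 float32, mm along the optical axis (not along the pixel's ray), 0 where there is no reading.
- robot.calibration(name): a dict with "camera_matrix" (3x3 intrinsics, pixels), "world_to_cam" (4x4, takes a point from world to camera coordinates). Camera axes: x right, y up, looking along -z (the intrinsics and any distortion apply to the point x, -y, -z); pixel columns grow to the right and rows downward; lengths in mm; the calibration is good to about 2 mm. A picture is of the moment at which its call begins: read the wrist's pose just before it. calibration takes no time and is no camera call; for the wrist camera it gives the pose at the moment of the call.
- robot.job_done(): hands the job in; it is judged then, once.
The state is a dict: "clock": time; "joint_pos": joint angles; "qvel": joint speeds; "tau": joint torques, N m; "position": TCP position; "ee_rot": TCP orientation; "ft_force": force on the tool from outside, world axes, zero at the start; "wrist_torque": the same for the moment, N m; "finger_gap": opening from 0.0 (shut) to 1.0 (fully open); "grasp_force": force on a finger pad.
Only numpy, scipy, OpenCV 4.12 (cv2) and the standard library are available. Lean on these libraries where they do the work, as an engineer would, in place of code of your own. Each camera call takes 0.05 s, during which the arm holds its last target. There are 200 camera calls.

TASK

Take the orange-handled lifting pin out of its black sleeve, feel its T-foot down through the three test rings and through the slot of the key disc under them, and turn it so that the foot catches beneath. Lift the whole stack off the nest on the pin, without touching the rings with the gripper, and set it gently onto the blue stand with the pin left standing upright in it. Which way the slot lies is hidden, so press only lightly while you search for it, and leave the things lying round the work alone.

Things in the scene. Friction and masses are not known exactly. Their poses are not given: they have to be found in the camera images.
- pin: Loose lifting pin, 0.15 kg, 94 mm tall, z up. Origin: centre of the T-foot's underside. Above it: foot 0-7 mm (bar 24 mm long along pin x, 8 mm wide, rounded below), neck d10 7-17, shaft d24 17-55 (its lower end is the shoulder), collar d38 55-59, handle 59-94.
- pin_grip (a point): Middle of the pin's orange handle, 76.5 mm above the pin's origin. The handle is 44 mm long along pin x, 18 mm thick along pin y (grip across the 18 mm), 35 mm tall. Handle and foot point the same way; a half turn makes no difference.
- holder: Black upright sleeve on a round foot d68, fixed, 62 mm tall, 46 mm outside, 30 mm inside diameter. Origin: centre of its underside. The pin hangs in it by the collar, its foot 7 mm above the worktop; lift it 60 mm or more to clear the rim.
- nest: Fixed aluminium pedestal, flange d88. Origin: centre of its underside, on the worktop. Ledge d72, 22 mm high, with an open well d32 down to the worktop in which the foot can turn. Three 6 mm guide posts (tops 49 mm high) centre the stack within 1.5 mm. Two red marks lie along its x axis. Key disc, then three rings lie on the ledge. Must never be loaded over 30 N, the stack's weight included.
- nest_key (a point): Point fixed to the nest, on its axis at the height of the key disc's top (28 mm up). Key disc: yellow, loose, d56, 6 mm thick, 0.06 kg, with one slot 28.6 x 12 mm through its centre. The slot's direction is hidden and not measured: anywhere within 0.8 rad either way of the nest's x axis. The foot passes only when along it within about 0.17 rad.
- nest_seat (a point): Point fixed to the nest, 11 mm up: where the foot's underside is when the shoulder sits on the key disc, 17 mm below first touch. Slid round under a light push (2-8 N) the foot drops into the slot; the disc stays put. Seated, there is 4 mm play between foot and disc: raise about 2 mm and turn the pin 1 to 1.57 rad either way; the foot then catches under the disc.
- ring_low: Lowest test ring, bare steel, loose, 56 mm outside and 28.6 mm inside diameter, 10 mm thick, 0.06 to 0.13 kg. Origin: centre of its underside, 28 mm above the worktop on the nest. Not to be touched by the gripper.
- ring_mid: Middle test ring, brass, same size, resting on the low one (underside 38 mm up). Origin: centre of its underside.
- ring_top: Top test ring, painted grey, same size, resting on the middle one (underside 48 mm up, its top 58 mm up). Origin: centre of its underside.
- stand: Blue round pad on a dark foot d80, fixed: where the stack goes. Origin: centre of its underside. Flat top d66, 22 mm high, with a well d36 down to the worktop for the T-foot. The key disc lies flat on the pad and the pin settles with its shoulder on the disc, foot 11 mm above the worktop. Must never be loaded over 30 N.
- wax_block: Yellow wax block 34x59x20 mm, bystander. Origin under its centre.
- tape: Roll of black tape 62x62x19 mm, bystander. Origin under its centre.
- tub: White tub with red lid 58x58x55 mm, bystander. Origin under its centre.
- stone: Grey sharpening stone 25x60x13 mm, bystander. Origin under its centre.
Mind the look-alikes: they are no part of the job. What is meant by the stand is not brown or red, and is the larger of those in its own colour.

How it is judged (in metres and radians):
On the way, in this order (a step that is already met when the one before it is completed fails the run):
1. the pin stands in the stack on the nest, its T-foot down through the slot of the key disc into the well (horizontal distance between pin and nest below 0.006 m and z of pin in the frame of nest below 0.0145 m and angle between pin's own z axis and vertical below 0.15 rad and z of each of ring_low, ring_mid, ring_top in the frame of nest below 0.056 m), for 0.2 s.
2. all three rings hang on the pin, clear above the nest (z of ring_low in the frame of nest above 0.06 m and distance between each of ring_low, ring_mid, ring_top and pin below 0.046 m), for 0.2 s.
At the end, for the whole second after the job is handed in: The three rings lie flat in their old order on the key disc on the blue stand (undersides at 28, 38, 48 mm within 2.5 mm; low ring within 9 mm of its axis); the pin stands upright in them (within 0.12 rad, foot 7 to 15 mm above the worktop, within 9 mm of the axis), all at rest (horizontal distance between each of ring_low, pin and stand below 0.009 m and angle between pin's own z axis and vertical below 0.12 rad and height (world z) of pin between 0.007 and 0.015 m and height (world z) of ring_low between 0.0255 and 0.0305 m and angle between each of ring_low, ring_mid, ring_top's own z axis and vertical below 0.08 rad and linear speed of each of ring_low, ring_mid, ring_top, pin below 0.02 m/s and height (world z) of ring_mid between 0.0355 and 0.0405 m and height (world z) of ring_top between 0.0455 and 0.0505 m); the robot touches nothing.
It fails at once if the nest is loaded with more than 30 N (contact force between nest and anything else above 30 N).
It fails at once if the stand is loaded with more than 30 N (contact force between stand and anything else above 30 N).
It fails at once if the gripper touches a ring (contact force between the fingers and ring_low above 0.5 N or contact force between the fingers and ring_mid above 0.5 N or contact force between the fingers and ring_top above 0.5 N).
It fails at once if a ring tips over (angle between any of ring_low, ring_mid, ring_top's own z axis and vertical above 0.5 rad).
It fails at once if a bystander is moved more than 15 mm (distance of any of wax_block, tape, tub, stone from where it was at the start of the episode above 0.015 m).
It also fails if it takes over 72 s, if anything falls off the work surface, if the arm or the gripper's body presses on something with over 40 N, if the wrist force passes 120 N, or if a joint passes its speed limit or range.

## Working session

There is one attempt and no reset: what is moved stays moved. The work goes in short steps, Python scripts to look and compute and a shell command to move; the robot and the scene stay as the last step left them, time stands still between calls to the robot, and variables do not carry over. Pictures are saved under pics/ and viewed, at most 10 in all, crops included, and the job is handed in when it is done.

```bash
mkdir -p pics
cat > h.py <<'E'
import numpy as np, cv2
from station import robot
def cloud(name):
    K=robot.calibration(name); im,d=robot.read_camera(name)
    M=np.array(K["camera_matrix"]);W=np.linalg.inv(np.array(K["world_to_cam"]))
    v,u=np.mgrid[0:480,0:640]
    x=(u-M[0,2])/M[0,0]*d; y=(v-M[1,2])/M[1,1]*d
    P=np.stack([x,-y,-d,np.ones_like(d)],-1)@W.T
    P=P[...,:3]; P[d==0]=np.nan
    return im,P
E
python3 - <<'E'
from h import *
for n in ("scene","top"):
    im,P=cloud(n); cv2.imwrite(f"pics/{n}0.png",im[...,::-1]); np.savez(f"{n}0.npz",im=im,P=P)
    print(n,robot.calibration(n))
print(robot.read_state())
E
```

```text
scene {'camera_matrix': array([[441.71227899,   0.        , 322.01402088],
       [  0.        , 441.71227899, 240.56239942],
       [  0.        ,   0.        ,   1.        ]]), 'world_to_cam': array([[-7.94112817e-01, -6.07769695e-01,  9.11961641e-04,
         3.87804466e+02],
       [ 3.86700150e-01, -5.04104271e-01,  7.72231752e-01,
        -2.77666572e+02],
       [-4.68879333e-01,  6.13591787e-01,  6.35340295e-01,
        -7.39574504e+02],
       [ 0.00000000e+00,  0.00000000e+00,  0.00000000e+00,
         1.00000000e+00]])}
top {'camera_matrix': array([[437.82610369,   0.        , 320.61008469],
       [  0.        , 437.82610369, 242.76993211],
       [  0.        ,   0.        ,   1.        ]]), 'world_to_cam': array([[ 2.73262972e-02, -9.99608977e-01,  5.93020431e-03,
        -2.72462110e+01],
       [ 9.85144228e-01,  2.79360904e-02,  1.69441511e-01,
        -5.39853372e+02],
       [-1.69540923e-01,  1.21189744e-03,  9.85522403e-01,
        -8.37946452e+02],
       [ 0.00000000e+00,  0.00000000e+00,  0.00000000e+00,
         1.00000000e+00]])}
{'clock': 0.1, 'joint_pos': array([ 1.22276845,  0.53710138, -0.00446285,  1.53875825,  0.00261973,
        1.06730546, -0.07122773]), 'qvel': array([ 0.00074164, -0.00067744,  0.00089276, -0.00158452, -0.0003083 ,
       -0.00078755,  0.00027471]), 'tau': array([ 3.07625211e-03, -5.84564388e+01,  1.05241410e+00, -2.59776521e+01,
        1.27515185e-02,  4.65488731e-03, -3.49424920e-05]), 'position': array([ 180.61723653, -623.83168897,  241.49961347]), 'ee_rot': array([-3.14003066e+00,  1.20712740e-04,  2.81902281e-01]), 'ft_force': array([-0.43149932,  0.07276612,  0.30884222]), 'wrist_torque': array([ 0.01819824,  0.01655627, -0.00632313]), 'grasp_force': 0.0, 'finger_gap': 1.0037179937289051}
```

View pics/top0.png

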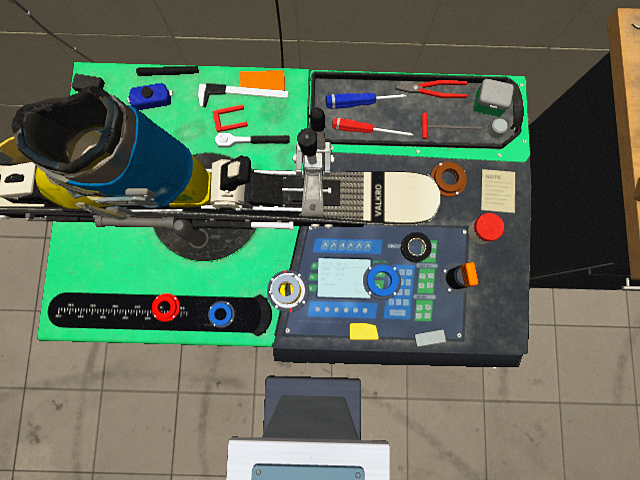

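View pics/scene0.png

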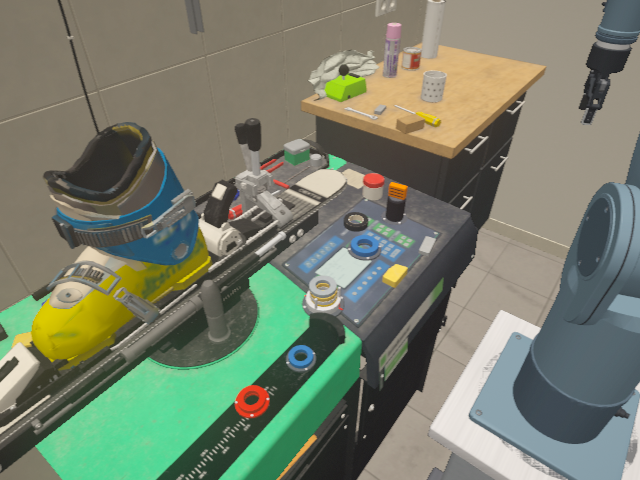

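Top view: blue pads at (382,280) (larger, my choice for the stand) and (221,315) (smaller). Look-alikes are red at (166,308) and brown at (449,180). The pin and holder are at (465,276), the nest at (287,290), and the tape (416,246), tub (489,227), wax (363,331) and stone (430,338) are bystanders.

Run:
```python
from h import *
D=np.load("top0.npz");im,P=D["im"],D["P"]
def circ(p):
    A=np.c_[2*p,np.ones(len(p))];s=np.linalg.lstsq(A,(p**2).sum(1),rcond=None)[0];return s[:2],np.sqrt(s[2]+s[:2]@s[:2])
def region(u,v,r,zlo,zhi):
    S=P[v-r:v+r,u-r:u+r].reshape(-1,3);S=S[(S[:,2]>zlo)&(S[:,2]<zhi)];return S
for n,(u,v),z in (("stand",(382,280),(18,27)),("small blue",(221,315),(15,27)),("nest ring top",(287,290),(54,62)),("nest flange",(287,290),(3,30)),("holder rim",(460,276),(50,66)),("orange",(465,276),(80,115))):
    S=region(u,v,26,*z)
    if len(S)<10: print(n,len(S));continue
    h=cv2.convexHull(S[:,:2].astype(np.float32))[:,0]
    r=cv2.minEnclosingCircle(h); print(n,len(S),np.median(S,0).round(1),"mec",np.round(r[0],1),round(r[1],1),"fit",circ(h.astype(float)), "rect",cv2.minAreaRect(h))
c=np.hstack([cv2.resize(im[v-30:v+30,u-30:u+30],(390,390),interpolation=cv2.INTER_CUBIC) for u,v in((287,290),(382,280))]);
c2=np.hstack([cv2.resize(im[v-25:v+25,u-25:u+25],(390,200)) for u,v in((465,276),(221,315))])
cv2.imwrite("pics/c1.png",np.vstack([c,c2])[...,::-1])
```

```text
stand 570 [ 472.  -142.    21.7] mec [ 487.3 -155.4] 53.4 fit (array([ 486.1813749 , -152.83653798]), np.float64(45.53076430729354)) rect ((478.3358154296875, -157.49937438964844), (64.54071807861328, 99.78824615478516), 22.1444149017334)
small blue 277 [393.8 187.2  17.9] mec [394.6 187.9] 23.0 fit (array([394.22313942, 187.80436828]), np.float64(22.326396586309084)) rect ((394.2596435546875, 187.7921600341797), (42.08799743652344, 45.15201187133789), 1.6360646486282349)
nest ring top 465 [445.3  54.3  57.8] mec [446.1  54.4] 27.7 fit (array([446.12806458,  54.37979725]), np.float64(27.31625118335608)) rect ((445.9549865722656, 54.09878158569336), (52.97514724731445, 53.1900634765625), 1.5985373258590698)
nest flange 1381 [440.9  52.2   6.2] mec [448.7  56.5] 74.6 fit (array([446.41545633,  53.84836702]), np.float64(65.76086373757221)) rect ((447.701416015625, 56.47841262817383), (105.89501953125, 107.22549438476562), 1.6880979537963867)
holder rim 143 [ 477.4 -281.7   61.3] mec [ 480.7 -295.2] 22.4 fit (array([ 481.07161975, -296.63540219]), np.float64(22.406903330882134)) rect ((476.8009033203125, -285.8604431152344), (44.71345138549805, 21.2248592376709), 22.5740966796875)
orange 285 [ 480.3 -293.6   99.5] mec [ 481.1 -296.7] 22.1 fit (array([ 480.63236216, -293.38184945]), np.float64(20.32952769821605)) rect ((481.3008117675781, -296.95819091796875), (43.84645462036133, 19.09710121154785), 10.08932876586914)
```

View pics/c1.png

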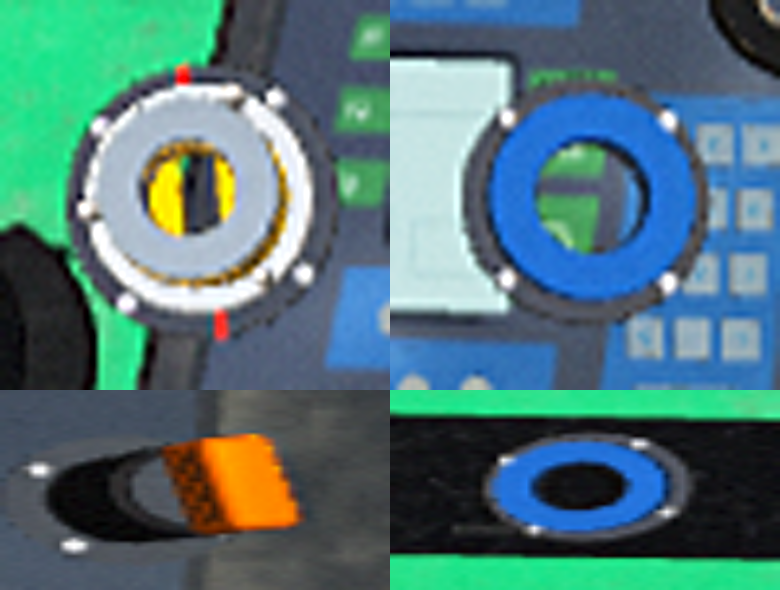

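The top crop shows red nest marks at crop (183,75) and (221,325). Yellow key disc chords at crop (165,190) and (228,190) flank a dark slot running nearly vertical. The blue pad at right is the larger one, and the orange handle stands in the black sleeve. I'll use the visible slot as a starting angle.

Run:
```python
from h import *
D=np.load("top0.npz");im=D["im"];P=D["P"]
K=robot.calibration("top");M=np.array(K["camera_matrix"]);T=np.array(K["world_to_cam"])
def rect(cx,cy,z,half,n):  # rectified: col-> +x, row-> +y
    g=np.linspace(-half,half,n);X,Y=np.meshgrid(cx+g,cy+g)
    C=np.stack([X,Y,np.full_like(X,z),np.ones_like(X)],-1)@T.T
    u=M[0,0]*C[...,0]/-C[...,2]+M[0,2];v=M[1,1]*-C[...,1]/-C[...,2]+M[1,2]
    return cv2.remap(im,u.astype(np.float32),v.astype(np.float32),cv2.INTER_CUBIC)
hsv=lambda a:cv2.cvtColor(a,cv2.COLOR_RGB2HSV)
# stand top blue
a=hsv(rect(476,-152,22,60,481));m=((abs(a[...,0].astype(int)-107)<8)&(a[...,1]>190)&(a[...,2]>150)).astype(np.uint8)
m=cv2.morphologyEx(m,cv2.MORPH_OPEN,np.ones((15,15)))
c=max(cv2.findContours(m,0,2)[0],key=cv2.contourArea);h=cv2.convexHull(c)
print("stand",cv2.fitEllipse(h),cv2.minEnclosingCircle(h), "xy=476-60+px/4")
# red marks
cx,cy=446.1,54.4
a=hsv(rect(cx,cy,6,60,481));m=(((a[...,0]<8)|(a[...,0]>172))&(a[...,1]>150)&(a[...,2]>120)).astype(np.uint8)
n,l,s,ce=cv2.connectedComponentsWithStats(m)
pts=[(s[i,4],ce[i]/4-60+[cx,cy]) for i in range(1,n) if s[i,4]>30];print(pts)
# yellow at z=28 
r=rect(cx,cy,28,20,321);a=hsv(r);m=((abs(a[...,0].astype(int)-28)<7)&(a[...,1]>150)&(a[...,2]>170)).astype(np.uint8)
n,l,s,ce=cv2.connectedComponentsWithStats(m)
for i in range(1,n):
    if s[i,4]>300: print(s[i],ce[i]/8-20)
cv2.imwrite("pics/slot.png",cv2.resize(np.hstack([r,np.repeat(m[...,None]*255,3,2)]),(780,390))[...,::-1])
b=rect(446,54.4,6,60,390)
```

```text
stand ((221.51113891601562, 282.5985107421875), (256.3677673339844, 258.0439147949219), 4.558590888977051) ((221.93589782714844, 282.6531066894531), 129.7047119140625) xy=476-60+px/4
[(np.int32(513), array([406.12729045,  45.80350877])), (np.int32(368), array([484.89415761,  61.02839674]))]
[ 100   61  149   50 4977] [ 2.17430179 -9.47812437]
[   57   184   189    87 11777] [-1.75943576  8.21045258]
```

View pics/slot.png

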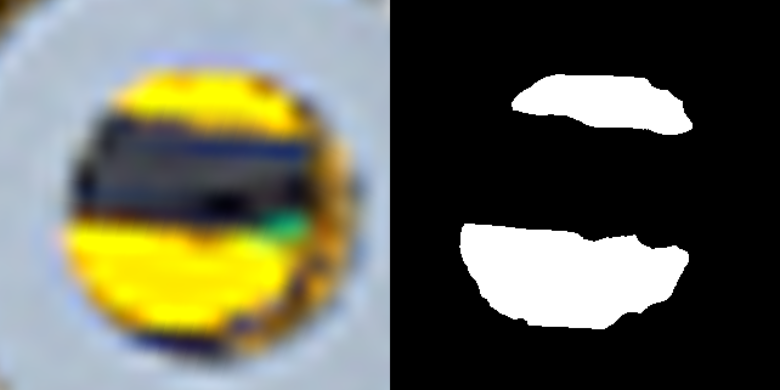

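The stand's centre is (471.4,-141.4). The nest is at about (446,54) with its x axis at 0.19 rad. The slot runs at about 0.1 rad in world, through rectified pixel (190,180). The pin is at (481.2,-297), yaw 0.176.

```bash
cat > d.py <<'E'
import sys
from h import *
from scipy.spatial.transform import Rotation as R
# usage: d.py x y z yaw -> remaining shift (tool mm) and turn (tool deg)
s=robot.read_state();t=np.array([float(a) for a in sys.argv[1:4]]);yaw=float(sys.argv[4])
Rc=R.from_euler("xyz",s["ee_rot"]);Rt=R.from_euler("xyz",[np.pi,0,yaw])
print("clk",round(s["clock"],2),"pos",s["position"].round(1),"rpy",s["ee_rot"].round(3),"f",s["ft_force"].round(1),"gap",round(s["finger_gap"],3),"grip",round(float(s["grasp_force"]),1),"q7",round(s["joint_pos"][6],2))
print("shift",Rc.inv().apply(t-s["position"]).round(1),"turn",np.degrees((Rc.inv()*Rt).as_rotvec()).round(2))
E
python3 -m crank '{"deltas":[[[31.6,-19.2,0],[0,0,0],-1],[[31.6,-19.2,0],[0,0,0],-1],[[31.6,-19.2,0],[0,0,0],-1],[[31.6,-19.2,0],[0,0,0],-1],[[31.6,-19.2,0],[0,0,0],-1],[[31.6,-19.2,0],[0,0,0],-1],[[31.6,-19.2,0],[0,0,0],-1],[[31.6,-19.2,0],[0,0,0],-1]]}' 40; python3 d.py 481.2 -297 150 0.176
```

```text
clock: 0.77
position: [381.6, -404.8, 242.1]
ee_rot: [-3.141, 0.0, 0.282]
ft_force: [0.6, -0.4, -0.5]
finger_gap: 0.998
grasp_force: 0.0
clk 0.77 pos [ 381.6 -404.8  242.1] rpy [-3.141  0.     0.282] f [ 0.6 -0.4 -0.5] gap 0.998 grip 0.0 q7 -0.59
shift [125.7 -75.9  92. ] turn [-0.02  0.02  6.06]
```

```bash
python3 -m crank '{"deltas":[[[30,-18,20],[0,0,0],-1],[[30,-18,20],[0,0,0],-1],[[30,-18,20],[0,0,0],-1],[[30,-18,10],[0,0,0],-1],[[4,-3,10],[0,0,6.06],-1],[[0,0,0],[0,0,0],-1],[[0,0,0],[0,0,0],-1]]}'; python3 d.py 481.2 -297 80 0.176
python3 - <<'E'
from h import *
im,P=cloud("wrist");cv2.imwrite("pics/w1.png",im[...,::-1])
h=cv2.cvtColor(im,cv2.COLOR_RGB2HSV);m=(abs(h[...,0].astype(int)-14)<8)&(h[...,1]>180)&(h[...,2]>120)
S=P[m];S=S[S[:,2]>85];print(len(S),np.nanmedian(S,0));
T=S[S[:,2]>np.percentile(S[:,2],60)-2];print(cv2.minAreaRect(T[:,:2].astype(np.float32)),T[:,2].mean())
E
```

```text
clock: 1.35
position: [478.3, -300.0, 161.7]
ee_rot: [-3.141, 0.002, 0.179]
ft_force: [-1.1, -0.8, 0.4]
finger_gap: 0.998
grasp_force: 0.0
clk 1.35 pos [ 478.3 -300.   161.7] rpy [-3.141e+00  2.000e-03  1.790e-01] f [-1.1 -0.8  0.4] gap 0.998 grip 0.0 q7 -0.97
shift [ 3.5 -2.4 81.7] turn [-0.03  0.12  0.17]
2404 [ 484.52083118 -296.74450299  100.1929774 ]
((481.794189453125, -297.09136962890625), (42.80191421508789, 16.372446060180664), 9.832233428955078) 100.31542985378204
```

View pics/w1.png

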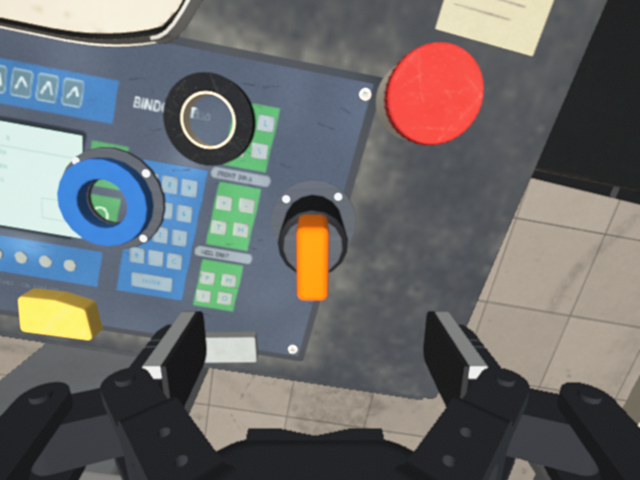

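Wrist view: the handle at (312,257) sits centred between the jaws, in line with the tool, and matches the top-camera fix. The tub at (435,93) and tape at (210,118) are clear of the fingers.

```bash
python3 -m crank '{"deltas":[[[3.5,-2.4,25],[0,0,0],-1],[[0,0,25],[0,0,0],-1],[[0,0,20],[0,0,0],-1],[[0,0,10],[0,0,0],-1],[[0,0,0],[0,0,0],-1],[[0,0,0],[0,0,0],-1]]}'; python3 d.py 481.5 -297 80 0.174
```

```text
clock: 1.9
position: [481.8, -298.3, 83.0]
ee_rot: [3.141, 0.0, 0.175]
ft_force: [-0.3, 0.2, 0.2]
finger_gap: 1.003
grasp_force: 0.0
clk 1.9 pos [ 481.8 -298.3   83. ] rpy [3.141 0.    0.175] f [-0.3  0.2  0.2] gap 1.003 grip 0.0 q7 -0.99
shift [-0.  -1.3  3. ] turn [0.04 0.   0.07]
```

```bash
python3 -m crank '{"deltas":[[[0,-1.3,3],[0,0,0],-1],[[0,0,0],[0,0,0],1],[[0,0,0],[0,0,0],1],[[0,0,0],[0,0,0],1],[[0,0,0],[0,0,0],1],[[0,0,0],[0,0,0],1],[[0,0,0],[0,0,0],1],[[0,0,0],[0,0,0],1]]}' 60;python3 -m crank '{"deltas":[[[0,0,0],[0,0,0],1],[[0,0,0],[0,0,0],1],[[0,0,0],[0,0,0],1]]}' ; python3 d.py 481.5 -297 80 0.174
```

```text
clock: 2.57
position: [482.2, -295.9, 79.7]
ee_rot: [3.141, -0.001, 0.176]
ft_force: [-0.8, -0.3, 3.9]
finger_gap: 0.205
grasp_force: 59.0
clock: 2.82
position: [482.2, -295.9, 79.6]
ee_rot: [3.141, -0.001, 0.176]
ft_force: [-0.2, -0.1, 4.9]
finger_gap: 0.2
grasp_force: 59.2
clk 2.82 pos [ 482.2 -295.9   79.6] rpy [ 3.141e+00 -1.000e-03  1.760e-01] f [-0.2 -0.1  4.9] gap 0.2 grip 59.2 q7 -1.0
shift [-0.9  0.9 -0.4] turn [ 0.03 -0.03  0.12]
```

```bash
python3 -m crank '{"deltas":[[[0,0,-6],[0,0,0],1],[[0,0,-15],[0,0,0],1],[[0,0,-20],[0,0,0],1],[[0,0,-20],[0,0,0],1],[[0,0,-20],[0,0,0],1],[[0,0,-4],[0,0,0],1],[[0,0,0],[0,0,0],1],[[0,0,0],[0,0,0],1]]}'; python3 d.py 446 54.2 165 0.1
python3 - <<'E'
from h import *
im,P=cloud("scene");h=cv2.cvtColor(im,cv2.COLOR_RGB2HSV);m=(abs(h[...,0].astype(int)-14)<6)&(h[...,1]>180)&(h[...,2]>100)
S=P[m];S=S[(S[:,2]>120)&(S[:,2]<200)&(abs(S[:,0]-482)<60)&(abs(S[:,1]+296)<60)];print(len(S),np.percentile(S,[1,50,99],axis=0).round(1))
cv2.imwrite("pics/s1.png",cv2.resize(im[110:270,300:500],(800,600))[...,::-1])
E
```

```text
clock: 3.48
position: [481.3, -295.4, 163.4]
ee_rot: [-3.141, 0.001, 0.176]
ft_force: [0.1, 0.4, -2.1]
finger_gap: 0.202
grasp_force: 59.6
clk 3.48 pos [ 481.3 -295.4  163.4] rpy [-3.141e+00  1.000e-03  1.760e-01] f [ 0.1  0.4 -2.1] gap 0.202 grip 59.6 q7 -0.98
shift [  26.5 -350.4   -1.3] turn [-0.04  0.06  4.36]
99 [[ 456.8 -304.2  153.6]
 [ 463.6 -290.5  174.5]
 [ 498.9 -282.2  190. ]]
```

View pics/s1.png

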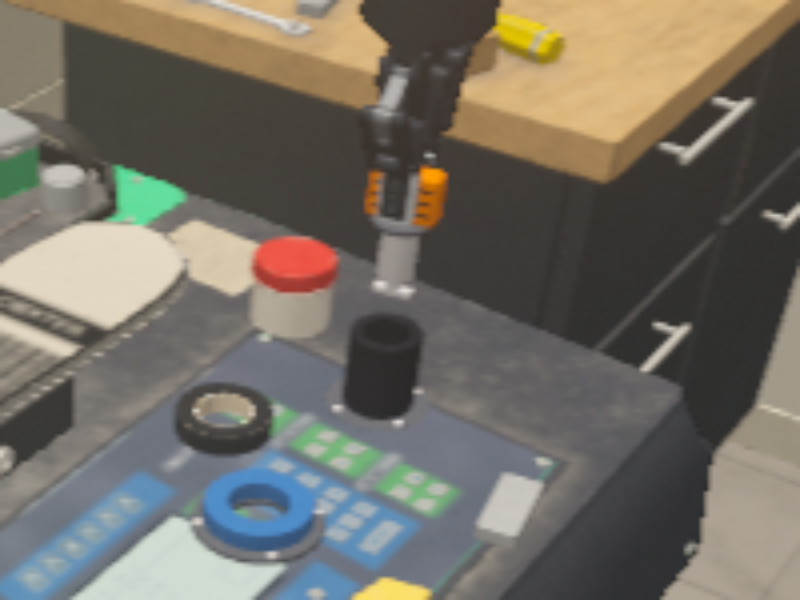

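The pin is held upright by its handle at crop (405,200), with the foot at about (393,290), clear of the sleeve. Next I'll carry it over the nest.

```bash
python3 -m crank '{"deltas":[[[1,-20,0],[0,0,0],1],[[3,-40,0],[0,0,0],1],[[3,-40,0],[0,0,0],1],[[3,-40,0],[0,0,0],1],[[4,-40,0],[0,0,0],1],[[4,-40,0],[0,0,0],1],[[3,-40,0],[0,0,0],1],[[3,-40,0],[0,0,0],1]]}';python3 -m crank '{"deltas":[[[2,-30,0],[0,0,0],1],[[0.5,-20,0],[0,0,4.3],1],[[0,0,0],[0,0,0],1],[[0,0,0],[0,0,0],1]]}' ; python3 d.py 446.2 54.2 131 0.1
```

```text
clock: 4.2
position: [451.5, 5.6, 163.1]
ee_rot: [-3.141, 0.002, 0.176]
ft_force: [0.3, -0.1, -1.2]
finger_gap: 0.203
grasp_force: 59.5
clock: 4.53
position: [445.7, 54.5, 163.2]
ee_rot: [-3.142, 0.002, 0.105]
ft_force: [0.1, -1.1, -1.0]
finger_gap: 0.203
grasp_force: 59.6
clk 4.53 pos [445.7  54.5 163.2] rpy [-3.142e+00  2.000e-03  1.050e-01] f [ 0.1 -1.1 -1. ] gap 0.203 grip 59.6 q7 -1.78
shift [ 0.6  0.3 32.2] turn [-0.    0.13  0.26]
```

```bash
python3 -m crank '{"deltas":[[[0.6,0.3,10],[0,0,0],1],[[0,0,12],[0,0,0],1],[[0,0,6],[0,0,0],1],[[0,0,1],[0,0,0],1],[[0,0,0],[0,0,0],1],[[0,0,0],[0,0,0],1]]}'; python3 d.py 446.2 54.2 131 0.1
python3 - <<'E'
from h import *
im,P=cloud("scene");cv2.imwrite("pics/s2.png",cv2.resize(im[230:330,270:390],(720,600),interpolation=cv2.INTER_CUBIC)[...,::-1])
E
```

```text
clock: 5.03
position: [447.5, 52.8, 135.3]
ee_rot: [3.141, 0.0, 0.1]
ft_force: [-0.1, 0.2, -1.6]
finger_gap: 0.203
grasp_force: 59.6
clk 5.03 pos [447.5  52.8 135.3] rpy [3.141 0.    0.1  ] f [-0.1  0.2 -1.6] gap 0.203 grip 59.6 q7 -1.8
shift [-1.1 -1.6  4.3] turn [0.01 0.01 0.01]
```

View pics/s2.png

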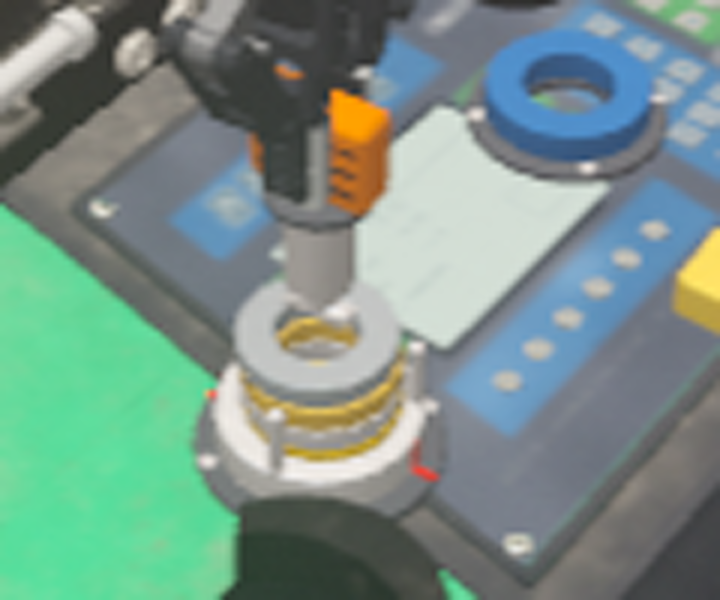

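The foot is at crop (325,305), above the back of the ring hole at (318,340). I'll check how noisy the pose reading is before entering the rings.

```bash
for i in 1 2 3 4; do python3 -m crank '{"deltas":[[[0,0,0],[0,0,0],1]]}' | sed -n 2p; done
python3 - <<'E'
from h import *
# foot position seen by the scene camera vs ring top
im,P=cloud("scene")
m=(P[...,2]>63)&(P[...,2]<76)&(abs(P[...,0]-446)<40)&(abs(P[...,1]-54)<40)
S=P[m];print("shoulder/foot",len(S),np.median(S,0),S.min(0),S.max(0))
m=(P[...,2]>77)&(P[...,2]<112)&(abs(P[...,0]-446)<25)&(abs(P[...,1]-54)<25)
S=P[m][:,:2];print(len(S))
from scipy.optimize import least_squares
r=least_squares(lambda c:np.hypot(*(S-c).T)-12,[446,54],loss="soft_l1");print("shaft",r.x,abs(r.fun).mean())
m=(P[...,2]>56.3)&(P[...,2]<60)&(abs(P[...,0]-446)<40)&(abs(P[...,1]-54)<40);h=cv2.convexHull(P[m][:,:2].astype(np.float32));print("ring",cv2.minEnclosingCircle(h),cv2.fitEllipse(h))
E
```

```text
position: [447.7, 53.1, 135.6]
position: [447.6, 53.3, 135.6]
position: [447.5, 53.3, 135.6]
position: [447.5, 53.3, 135.5]
shoulder/foot 37 [439.89780416  55.57997778  70.24598445] [432.8713405   47.38083565  64.72885928] [456.47377487  58.14889591  73.66636108]
143
shaft [445.52958589  52.52180157] 0.6964383106189506
ring ((443.4723205566406, 54.58856964111328), 28.502355575561523) ((444.2376708984375, 54.60462951660156), (53.96400833129883, 55.829227447509766), 21.4879207611084)
```

```bash
python3 -m crank '{"deltas":[[[-1.2,-1.6,0],[0,0,0],1],[[0,0,2],[0,0,0],1],[[0,0,2],[0,0,0],1],[[0,0,1],[0,0,0],1],[[0,0,0],[0,0,0],1],[[0,0,0],[0,0,0],1]]}'; python3 d.py 446.1 54.8 101 0.1
python3 -m crank '{"deltas":[[[0,0,1],[0,0,0],1],[[0,0,1],[0,0,0],1],[[0,0,1],[0,0,0],1],[[0,0,0],[0,0,0],1]]}'; python3 d.py 446.1 54.8 101 0.1
```

```text
clock: 5.97
position: [445.9, 54.7, 130.1]
ee_rot: [3.142, 0.0, 0.101]
ft_force: [0.1, 0.1, -2.0]
finger_gap: 0.199
grasp_force: 59.6
clk 5.97 pos [445.9  54.7 130.1] rpy [3.142 0.    0.101] f [ 0.1  0.1 -2. ] gap 0.199 grip 59.6 q7 -1.81
shift [ 0.2 -0.1 29.1] turn [0.   0.02 0.06]
clock: 6.3
position: [445.8, 54.7, 127.1]
ee_rot: [3.142, 0.0, 0.101]
ft_force: [0.4, 0.2, -2.1]
finger_gap: 0.202
grasp_force: 59.6
clk 6.3 pos [445.8  54.7 127.1] rpy [3.142 0.    0.101] f [ 0.4  0.2 -2.1] gap 0.202 grip 59.6 q7 -1.81
shift [ 0.3 -0.1 26.1] turn [0.   0.02 0.06]
```

```bash
python3 -m crank '{"deltas":[[[0,0,2.5],[0,0,0],1],[[0,0,2.5],[0,0,0],1],[[0,0,2.5],[0,0,0],1],[[0,0,2.5],[0,0,0],1],[[0,0,1],[0,0,0],1],[[0,0,0],[0,0,0],1]]}'; 
python3 -m crank '{"deltas":[[[0,0,1],[0,0,0],1],[[0,0,1],[0,0,0],1],[[0,0,1],[0,0,0],1],[[0,0,1],[0,0,0],1],[[0,0,0],[0,0,0],1]]}'; python3 d.py 446.1 54.8 101 0.1
```

```text
clock: 6.8
position: [445.7, 54.7, 115.9]
ee_rot: [3.142, 0.001, 0.101]
ft_force: [1.0, 1.0, -1.9]
finger_gap: 0.2
grasp_force: 59.6
clock: 7.22
position: [445.9, 54.7, 112.1]
ee_rot: [-3.142, 0.0, 0.101]
ft_force: [0.0, -0.1, -1.9]
finger_gap: 0.205
grasp_force: 59.6
clk 7.22 pos [445.9  54.7 112.1] rpy [-3.142  0.     0.101] f [ 0.  -0.1 -1.9] gap 0.205 grip 59.6 q7 -1.82
shift [ 0.2 -0.1 11.1] turn [-0.    0.01  0.06]
```

Foot at about 39.5 and the shoulder is entering the top ring without any load. Continuing in small steps.

```bash
python3 -m crank '{"deltas":[[[0,0,1.5],[0,0,0],1],[[0,0,1.5],[0,0,0],1],[[0,0,1.5],[0,0,0],1],[[0,0,1.5],[0,0,0],1],[[0,0,1.5],[0,0,0],1],[[0,0,1.5],[0,0,0],1],[[0,0,0],[0,0,0],1]]}' | grep -E "pos|ft"
for i in 1; do python3 -m crank '{"deltas":[[[0,0,0.7],[0,0,0],1],[[0,0,0.7],[0,0,0],1]]}'| grep -E "pos|ft"; python3 -m crank '{"deltas":[[[0,0,0.7],[0,0,0],1],[[0,0,0],[0,0,0],1]]}'| grep -E "pos|ft";  done
```

```text
position: [445.8, 54.7, 103.0]
ft_force: [0.1, 0.1, -1.5]
position: [446.0, 54.8, 101.9]
ft_force: [0.0, 0.1, -1.5]
position: [445.9, 54.7, 101.1]
ft_force: [0.3, 0.2, -1.2]
```

```bash
python3 -m crank '{"deltas":[[[0,0,0.7],[0,0,0],1],[[0,0,0],[0,0,0],1]]}'| grep -E "pos|ft"; python3 -m crank '{"deltas":[[[0,0,0.7],[0,0,0],1],[[0,0,0],[0,0,0],1]]}'| grep -E "pos|ft"
```

```text
position: [446.0, 54.8, 100.4]
ft_force: [-0.2, -0.8, -2.3]
position: [445.9, 54.7, 99.7]
ft_force: [-0.3, 0.1, -1.5]
```

```bash
python3 -m crank '{"deltas":[[[0,0,0.7],[0,0,0],1],[[0,0,0],[0,0,0],1]]}'| grep -E "pos|ft"; python3 -m crank '{"deltas":[[[0,0,0.7],[0,0,0],1],[[0,0,0],[0,0,0],1]]}'| grep -E "pos|ft"
```

```text
position: [445.9, 54.7, 99.0]
ft_force: [0.7, 0.6, -1.7]
position: [445.9, 54.7, 98.3]
ft_force: [-0.3, 0.5, -1.0]
```

```bash
for i in 1; do python3 -m crank '{"deltas":[[[0,0,0.8],[0,0,0],1],[[0,0,0.8],[0,0,0],1],[[0,0,0],[0,0,0],1]]}'| grep -E "pos|ft"; python3 -m crank '{"deltas":[[[0,0,0.8],[0,0,0],1],[[0,0,0.8],[0,0,0],1],[[0,0,0],[0,0,0],1]]}'| grep -E "pos|ft"; done
```

```text
position: [446.0, 54.5, 96.7]
ft_force: [0.5, -1.0, -1.2]
position: [445.9, 54.5, 95.0]
ft_force: [1.9, -1.3, -1.2]
```

```bash
for i in 1; do python3 -m crank '{"deltas":[[[0,0,0.8],[0,0,0],1],[[0,0,0.8],[0,0,0],1],[[0,0,0.8],[0,0,0],1],[[0,0,0],[0,0,0],1]]}'| grep -E "pos|ft"; python3 -m crank '{"deltas":[[[0,0,0.8],[0,0,0],1],[[0,0,0.8],[0,0,0],1],[[0,0,0.8],[0,0,0],1],[[0,0,0],[0,0,0],1]]}'| grep -E "pos|ft"; done
```

```text
position: [446.1, 54.5, 92.6]
ft_force: [2.1, -2.1, -1.9]
position: [445.8, 54.6, 90.1]
ft_force: [1.5, -2.5, -2.4]
```

The foot is through the slot, at about 17.5 mm, with only a slight side load. I'll relieve that a little and go on down to the seat.

```bash
python3 -m crank '{"deltas":[[[0.4,0.7,0.5],[0,0,0],1],[[0,0,0.8],[0,0,0],1],[[0,0,0.8],[0,0,0],1],[[0,0,0],[0,0,0],1]]}'| grep -E "pos|ft"; python3 -m crank '{"deltas":[[[0,0,0.7],[0,0,0],1],[[0,0,0.7],[0,0,0],1],[[0,0,0.5],[0,0,0],1],[[0,0,0],[0,0,0],1]]}'| grep -E "pos|ft|clock"
```

```text
position: [446.4, 54.5, 88.1]
ft_force: [0.5, -1.2, -1.3]
clock: 10.63
position: [446.3, 54.3, 86.3]
ft_force: [-0.0, -0.2, -0.9]
```

```bash
python3 -m crank '{"deltas":[[[0,0,0.5],[0,0,0],1],[[0,0,0],[0,0,0],1]]}'| grep -E "pos|ft"; python3 -m crank '{"deltas":[[[0,0,0.5],[0,0,0],1],[[0,0,0],[0,0,0],1]]}'| grep -E "pos|ft|clock"
```

```text
position: [446.4, 54.2, 85.8]
ft_force: [0.7, -0.6, -2.2]
clock: 10.97
position: [446.4, 54.1, 85.3]
ft_force: [0.3, 0.5, -0.9]
```

```bash
python3 -m crank '{"deltas":[[[0,0,0.5],[0,0,0],1],[[0,0,0],[0,0,0],1]]}'| grep -E "pos|ft"; python3 -m crank '{"deltas":[[[0,0,0.5],[0,0,0],1],[[0,0,0],[0,0,0],1]]}'| grep -E "pos|ft|clock"
```

```text
position: [446.4, 54.1, 84.8]
ft_force: [0.0, -0.3, -1.6]
clock: 11.3
position: [446.4, 54.1, 84.3]
ft_force: [-0.0, -0.0, -1.7]
```

```bash
python3 -m crank '{"deltas":[[[0,0,0.5],[0,0,0],1],[[0,0,0],[0,0,0],1]]}'| grep -E "pos|ft"; python3 -m crank '{"deltas":[[[0,0,0.4],[0,0,0],1],[[0,0,0],[0,0,0],1]]}'| grep -E "pos|ft|clock"
```

```text
position: [446.4, 54.0, 83.8]
ft_force: [0.3, 0.2, -0.7]
clock: 11.63
position: [446.5, 54.1, 83.6]
ft_force: [0.0, -0.4, 0.9]
```

Seating contact came at TCP z 83.6, as predicted. Next I'll raise 2 mm and turn about 75° (yaw up, away from the joint 7 limit).

```bash
python3 -m crank '{"deltas":[[[0,0,-2],[0,0,0],1],[[0,0,0],[0,0,0],1],[[0,0,0],[0,0,-5],1],[[0,0,0],[0,0,-5],1],[[0,0,0],[0,0,-5],1],[[0,0,0],[0,0,-5],1],[[0,0,0],[0,0,0],1]]}' ; python3 d.py 446.4 54.2 85.6 1.4
```

```text
clock: 12.22
position: [446.4, 54.0, 85.4]
ee_rot: [-3.141, -0.0, 0.453]
ft_force: [0.0, 0.6, -1.4]
finger_gap: 0.199
grasp_force: 59.6
clk 12.22 pos [446.4  54.   85.4] rpy [-3.141 -0.     0.453] f [ 0.   0.6 -1.4] gap 0.199 grip 59.6 q7 -1.56
shift [ 0.1 -0.2 -0.2] turn [-1.000e-02 -1.000e-02 -5.426e+01]
```

```bash
python3 -m crank '{"deltas":[[[0,0,0],[0,0,-6.8],1],[[0,0,0],[0,0,-6.8],1],[[0,0,0],[0,0,-6.8],1],[[0,0,0],[0,0,-6.8],1],[[0,0,0],[0,0,-6.8],1],[[0,0,0],[0,0,-6.8],1],[[0,0,0],[0,0,-6.8],1],[[0,0,0],[0,0,-6.8],1]]}' |grep ft; python3 -m crank '{"deltas":[[[0,0,0],[0,0,0],1],[[0,0,-0.7],[0,0,0],1],[[0,0,-0.7],[0,0,0],1],[[0,0,-0.7],[0,0,0],1],[[0,0,0],[0,0,0],1]]}' |grep ft;python3 d.py 446.4 54.2 85.6 1.4
python3 -m crank '{"deltas":[[[0,0,-1],[0,0,0],1],[[0,0,-1],[0,0,0],1],[[0,0,-1],[0,0,0],1],[[0,0,-1],[0,0,0],1],[[0,0,0],[0,0,0],1],[[0,0,0],[0,0,0],1]]}' |grep ft;python3 d.py 446.4 54.2 85.6 1.4
```

```text
ft_force: [0.1, 0.0, -0.6]
ft_force: [0.2, -0.4, -4.9]
clk 13.3 pos [446.1  53.9  87.5] rpy [-3.141e+00  1.000e-03  1.398e+00] f [ 0.2 -0.4 -4.9] gap 0.198 grip 59.2 q7 -0.8
shift [0.3 0.2 1.9] turn [-0.03  0.03 -0.14]
ft_force: [-0.4, -0.1, -4.4]
clk 13.8 pos [446.4  54.1  91.6] rpy [3.142 0.    1.399] f [-0.4 -0.1 -4.4] gap 0.201 grip 59.2 q7 -0.79
shift [ 0.1 -0.1  6. ] turn [ 0.    0.   -0.04]
```

The load rose to 4.4 N, so the stack is caught. Lifting it clear.

```bash
python3 -m crank '{"deltas":[[[0,0,-2],[0,0,0],1],[[0,0,-5],[0,0,0],1],[[0,0,-8],[0,0,0],1],[[0,0,-8],[0,0,0],1],[[0,0,-8],[0,0,0],1],[[0,0,-8],[0,0,0],1],[[0,0,-5],[0,0,0],1],[[0,0,-2],[0,0,0],1]]}' |grep ft; python3 -m crank '{"deltas":[[[0,0,0],[0,0,0],1],[[0,0,0],[0,0,0],1],[[0,0,0],[0,0,0],1]]}' |grep ft;python3 d.py 471.8 -141.3 138 1.4
python3 - <<'E'
from h import *
im,P=cloud("scene");cv2.imwrite("pics/s3.png",cv2.resize(im[200:320,260:400],(700,600),interpolation=cv2.INTER_CUBIC)[...,::-1])
E
```

```text
ft_force: [-0.2, 0.4, -4.6]
ft_force: [-0.1, -0.6, -5.1]
clk 14.72 pos [446.1  54.  137.3] rpy [-3.141  0.     1.4  ] f [-0.1 -0.6 -5.1] gap 0.202 grip 59.2 q7 -0.72
shift [-188.1   58.6   -0.7] turn [-0.04  0.01 -0.02]
```

View pics/s3.png

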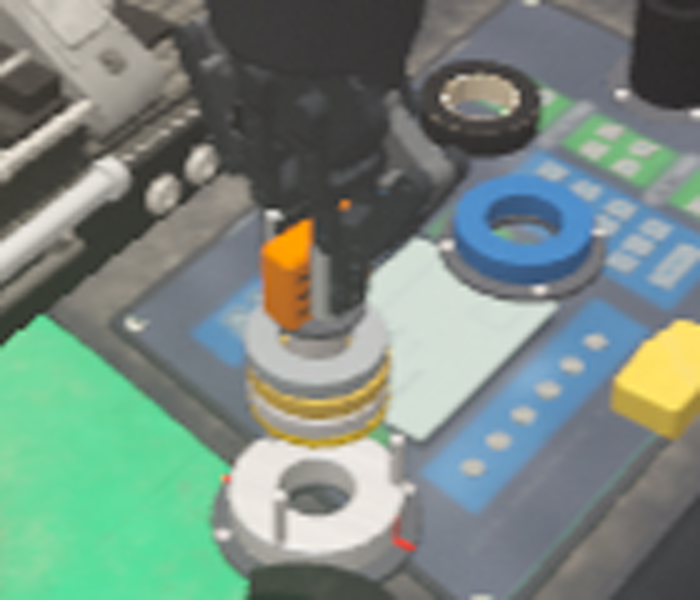

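All three rings and the disc hang level on the pin, stack at crop (318,385), clear of the nest at (318,495). The stand is at (525,235). Carrying the stack there gently.

```bash
python3 -m crank '{"deltas":[[[-7.6,2.4,0],[0,0,0],1],[[-15.3,4.8,0],[0,0,0],1],[[-22.9,7.1,0],[0,0,0],1],[[-26.7,8.3,0],[0,0,0],1],[[-26.7,8.3,0],[0,0,0],1],[[-26.7,8.3,0],[0,0,0],1],[[-22.9,7.1,0],[0,0,0],1],[[-19.1,5.9,0],[0,0,0],1]]}' |grep ft; python3 -m crank '{"deltas":[[[-12.4,3.9,0],[0,0,0],1],[[-7.6,2.4,0],[0,0,0],1],[[0,0,0],[0,0,0],1],[[0,0,0],[0,0,0],1],[[0,0,0],[0,0,0],1],[[0,0,0],[0,0,0],1]]}' |grep ft;python3 d.py 471.7 -141.3 96 1.4
```

```text
ft_force: [0.9, -0.4, -5.2]
ft_force: [-0.2, 0.6, -5.0]
clk 15.93 pos [ 472.  -139.7  137.6] rpy [-3.141e+00 -1.000e-03  1.402e+00] f [-0.2  0.6 -5. ] gap 0.201 grip 59.1 q7 -0.28
shift [-1.7 -0.  41.6] turn [-0.02 -0.03  0.09]
```

```bash
python3 -m crank '{"deltas":[[[-1.7,0,4],[0,0,0],1],[[0,0,8],[0,0,0],1],[[0,0,10],[0,0,0],1],[[0,0,9],[0,0,0],1],[[0,0,6],[0,0,0],1],[[0,0,3],[0,0,0],1],[[0,0,1],[0,0,0],1],[[0,0,0],[0,0,0],1]]}' |grep ft;python3 d.py 471.7 -141.3 88 1.4; python3 -m crank '{"deltas":[[[0,0,1.5],[0,0,0],1],[[0,0,1.5],[0,0,0],1],[[0,0,1.5],[0,0,0],1],[[0,0,1],[0,0,0],1],[[0,0,0.5],[0,0,0],1],[[0,0,0],[0,0,0],1]]}' |grep ft;python3 d.py 471.7 -141.3 83.6 1.4
```

```text
ft_force: [-0.4, 0.0, -4.5]
clk 16.6 pos [ 471.7 -142.6   96.3] rpy [-3.141 -0.     1.4  ] f [-0.4  0.  -4.5] gap 0.202 grip 59.0 q7 -0.33
shift [ 1.3 -0.2  8.3] turn [-0.03 -0.01 -0.01]
ft_force: [0.4, -0.6, -5.4]
clk 17.1 pos [ 471.7 -142.7   90.5] rpy [-3.141  0.     1.399] f [ 0.4 -0.6 -5.4] gap 0.199 grip 59.0 q7 -0.34
shift [ 1.4 -0.3  6.9] turn [-0.01  0.   -0.03]
```

```bash
python3 -m crank '{"deltas":[[[1.3,0,0.5],[0,0,0],1],[[0,0,0.7],[0,0,0],1],[[0,0,0.7],[0,0,0],1],[[0,0,0.5],[0,0,0],1],[[0,0,0.5],[0,0,0],1],[[0,0,0.5],[0,0,0],1],[[0,0,0],[0,0,0],1]]}' |grep -E "pos|ft"; python3 -m crank '{"deltas":[[[0,0,0.5],[0,0,0],1],[[0,0,0.5],[0,0,0],1],[[0,0,0.5],[0,0,0],1],[[0,0,0],[0,0,0],1]]}' |grep -E "pos|ft|clock"
```

```text
position: [472.0, -141.5, 87.1]
ft_force: [-0.0, 0.6, -4.8]
clock: 18.02
position: [472.2, -141.5, 85.8]
ft_force: [-0.3, 0.0, -2.1]
```

```bash
python3 -m crank '{"deltas":[[[0,0,0.5],[0,0,0],1],[[0,0,0.4],[0,0,0],1],[[0,0,0],[0,0,0],1]]}' |grep -E "pos|ft"; python3 -m crank '{"deltas":[[[0,0,0.4],[0,0,0],1],[[0,0,0],[0,0,0],1]]}' |grep -E "pos|ft|clock"
```

```text
position: [472.1, -141.4, 84.8]
ft_force: [0.7, -0.6, -1.5]
clock: 18.43
position: [472.0, -141.4, 84.4]
ft_force: [-0.4, -0.2, -1.7]
```

```bash
python3 -m crank '{"deltas":[[[0,0,0.4],[0,0,0],1],[[0,0,0.3],[0,0,0],1],[[0,0,0],[0,0,0],1]]}' |grep -E "pos|ft"; python3 -m crank '{"deltas":[[[0,0,0.3],[0,0,0],1],[[0,0,0],[0,0,0],1]]}' |grep -E "pos|ft|clock"
```

```text
position: [472.0, -141.4, 83.7]
ft_force: [0.5, 0.3, -1.2]
clock: 18.85
position: [472.1, -141.4, 83.6]
ft_force: [-0.8, -0.0, 3.6]
```

The pin is seated with a light press. Releasing.

```bash
python3 -m crank '{"deltas":[[[0,0,-0.2],[0,0,0],1],[[0,0,0],[0,0,0],1],[[0,0,0],[0,0,0],1]]}' 20|grep ft;  python3 -m crank '{"deltas":[[[0,0,0],[0,0,0],0.3],[[0,0,0],[0,0,0],0],[[0,0,0],[0,0,0],-0.5],[[0,0,0],[0,0,0],-1],[[0,0,0],[0,0,0],-1],[[0,0,0],[0,0,0],-1],[[0,0,0],[0,0,0],-1],[[0,0,0],[0,0,0],-1]]}'; python3 -m crank '{"deltas":[[[0,0,-5],[0,0,0],-1],[[0,0,-10],[0,0,0],-1],[[0,0,-20],[0,0,0],-1],[[0,0,-25],[0,0,0],-1],[[0,0,-25],[0,0,0],-1],[[0,0,-25],[0,0,0],-1],[[0,0,-10],[0,0,0],-1],[[0,0,0],[0,0,0],-1]]}'
python3 - <<'E'
from h import *
im,P=cloud("wrist");a=im
im2,P2=cloud("scene");cv2.imwrite("pics/end.png",np.hstack([cv2.resize(a,(400,300)),cv2.resize(im2[190:280,310:430],(400,300))])[...,::-1])
m=(abs(P2[...,0]-472)<40)&(abs(P2[...,1]+141)<40)
Z=P2[...,2];
S=P2[m&(Z>56)&(Z<60)];h=cv2.convexHull(S[:,:2].astype(np.float32));print("ring top",cv2.minEnclosingCircle(h),np.median(S[:,2]))
for z in ((80,110),): S=P2[m&(Z>80)&(Z<112)];print(S.mean(0),S[:,2].max())
E
```

```text
ft_force: [-0.5, 0.2, 1.0]
clock: 19.77
position: [472.0, -141.4, 83.6]
ee_rot: [3.142, 0.0, 1.4]
ft_force: [-0.8, -0.5, -0.4]
finger_gap: 1.001
grasp_force: 0.0
clock: 20.43
position: [473.7, -141.8, 206.5]
ee_rot: [3.136, 0.001, 1.399]
ft_force: [0.3, -0.4, -0.4]
finger_gap: 1.001
grasp_force: 0.0
ring top ((469.41412353515625, -138.9162139892578), 27.86206817626953) 58.66147642394833
[ 467.53886628 -136.86634099   97.1635581 ] 108.57902050378948
```

View pics/end.png

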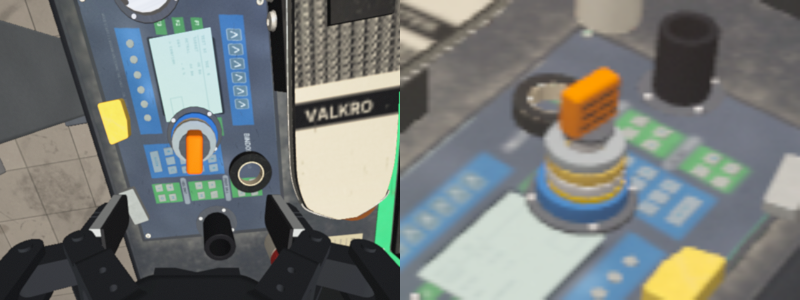

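The stack lies flat on the blue pad at (580,180), with the pin upright at (590,100) and the gripper clear. Handing in.

```bash
python3 -m crank '{"deltas":[[[0,0,0],[0,0,0],-1],[[0,0,0],[0,0,0],-1],[[0,0,0],[0,0,0],-1],[[0,0,0],[0,0,0],-1]]}'|grep clock; python3 -c "
from station import robot; print(robot.job_done())"
```

```text
clock: 20.87
the job is handed in; nothing more can be done
None
```

The stack is on the blue stand with the pin standing upright in it and the gripper clear; I handed the job in at about 21 s, with no verdict returned. The slot's direction was visible in the top camera, so I lined the foot up with it by eye and it went through without a search.

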